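# Tip the dried rack and sample box back down

## Task

The covered tube rack and the blue sample box were wiped down and stood on end to dry. By pushing only, without gripping or lifting anything, tip the rack over so that it comes down on its feet and tip the box over so that it lies flat with its lid uppermost, in either order, each beside where it stood rather than shoved across the bench. Leave the bottles, tube, timer, dish and the low green rack where they are.

Things in the scene. Friction and masses are not known exactly. Their poses are not given: they have to be found in the camera images.
- rack: light-blue tube rack with a flat white cover fixed on top, 67 (x), 112 (y), 81 (z) mm, 0.12-0.2 kg. Origin: centre of its base's underside; z axis from base to cover. Starts on an end, 112 mm tall: y up, z level, origin 56 mm up, base facing away from the robot within 35 deg, on the left or right spot. Leaned 28 deg to its base side it falls on its feet. Push close under the top edge, which rises to 138 mm
- sample_box: closed freezer box, dark-blue base, paler lid (one rigid piece), 101 (x), 97 (y), 52 (z) mm, 0.15-0.27 kg. Origin: on its underside, 52 mm from the back wall; z axis from underside to lid. Starts on its back wall, 101 mm tall: x down, z level, origin 52 mm up, underside facing right (-y) within 35 deg, on the other spot. Leaned 27 deg to its underside it falls flat. Push near the top
- small_bottle: small white reagent bottle with a white cap, 34 mm across, 79 mm tall, standing between the two work spots; origin: centre of its underside, z up
- cone_tube: conical centrifuge tube standing upside down on its cap, point up, 33 mm across, 105 mm tall, behind the gap between the two work spots; origin: centre of its underside, z up
- timer: small white bench timer lying flat, 68x68x21 mm, at the left; origin: centre of its underside, z up
- green_cap_bottle: white reagent bottle with a green cap, 46 mm across, 95 mm tall, at the left; origin: centre of its underside, z up
- dish: closed petri dish, 89 mm across, 15 mm high, at the right; origin: centre of its underside, z up
- microrack: low green microtube rack lying flat, 66x105x34 mm, at the right; origin: centre of its underside, z up
Mind the look-alikes: they are no part of the job. What is shaped like the rack but pink or purple is not meant.

How it is judged:
By the outcome, as a careful person would: the job done as asked, in the order asked, and still so for the second after the job is handed in, with the robot touching nothing.
It also fails if it takes over 48 s, if anything falls off the work surface, if the arm or the gripper's body presses on something with over 40 N, if the wrist force passes 120 N, or if a joint passes its speed limit or range.

## Robot

A 6-joint arm with a two-finger parallel gripper is mounted at the origin on a cart in front of the work surface, level with it; the furniture and walls round the work are solid. World frame = base frame: x ahead of the robot, y to its left, z up, the work surface at z = 0. Lengths are in m, angles in degrees, forces in N, time in s.
With the tool pointing down it reaches from about 0.375 to 0.9 m from the base axis. Payload 3.1 kg.
Tool frame: the origin (TCP) lies on the centre line of the jaws, within the pads' length; the fingertips stand 14 mm ahead of it and the grasp point (between the pads) lies 5 mm behind it (bot.tips_ahead is the distance from the TCP to the fingertips, in m); z points along the fingers, y is the line along which they close (so a half turn about z gives the same grasp; the last joint's range is limited). The gripper opens to 87 mm and grips with 3 to 60 N. Pads are 19 mm wide; open, the fingers measure 117 mm over their backs; the gripper's body (75 mm by 190 mm) begins 51 mm behind the grasp point.
Start: joints at [-84.826, 30.224, 82.088, -0, 67.689, -10.227], TCP at [0.166, -0.603, 0.201] pointing down, gripper open.
Joint ranges: [-176.69, 176.69], [-43.24, 126.21], [12.49, 139.97], [-82, 262], [0, 151.66], [-163.58, 163.58]. Speed limits (degrees/s): [159.86, 159.86, 180, 180, 180, 180].

## Interface

Orientations are given as a 3x3 rotation matrix whose columns are the frame's x, y, z axes.
In Python, from rig import bot gives the robot as it stands.
- The arm moves only by the tool play_rows, never from a script. Its argument "moves" is a list that holds one entry, the list of rows, each a list of 6 numbers: the shift along the tool's x, y, z in mm, then the turn, a rotation vector about the tool's x, y, z in rad. A call has 1 to 5 rows; each row shifts and turns the commanded pose from where the row before left it, along the tool's axes as they then stand; what a row does not reach is not made up. A row lasts 1/10 s, in which the tool goes at most 50 mm and 8.59 degrees, less where a joint would pass 70% of its speed; a pose out of reach is approached as far as the arm can. A call with a gripper value outside its range is refused whole. "fingers" is the opening, from -1 (shut) to 1 (fully open), set as the call begins (left out, the last holds). The fingers move at their own pace and stop on an object; the grip force is fixed at half the most. Time passes only in rows, so rows that do not move let the fingers close. It gives the time, the measured TCP pose, the force, the opening and the grip force at its end, in the units of the state.
- bot.read_state(): the state, without advancing time (a new reading comes with each control period).
- bot.capture(name): name is "side" or "top" or "wrist"; returns a dict with "image" (480x640x3 uint8, blue, green, red), "fx", "fy", "cx", "cy" (pixels), "R" (3x3) and "t" (3): a world point X has camera coordinates R X + t. Camera axes: x right, y down, z forward; pixel columns grow to the right and rows downward; lengths in m; the calibration is good to about 2 mm. The wrist camera is an equidistant fisheye: a pixel r from the principal point sees the ray r / f radians off the axis. A picture is of the moment at which its call begins. There is no depth.
- bot.hand_in(): hands the job in; it is judged then, once.
Trained networks look in a picture, given as the dict that the camera call returned (one of the last four; its "shot" number tells which), for a name from the list of things; names that differ only in an ending like _2 or _b are one class to them, and where a whole thing is asked for, a point or a joint stands for the part that bears it (a point fixed in the world has none). Each returns a list of dicts, best first, with "confidence" (0 to 1); they miss things now and then, are a little off and sometimes report something else, mostly with a low value. They report only what shows in the picture. A call takes as long as a camera call. They do not tell look-alikes from the thing itself.
- bot.search_frame(picture, query): "centre" ([column, row] in pixels, amid what is visible of it).
- bot.silhouettes(picture, query): "pixels" (480x640 bool, what is visible of it) and "centre" ([column, row] in pixels, amid what is visible of it).
- bot.pinpoint(picture, query): "centre" ([column, row] in pixels: a listed point, or the origin of a listed thing).
The state is a dict: "time_s": time; "joint_positions": joint angles; "qvel": joint speeds; "tau": joint torques, N m; "position": TCP position; "tcp_rot": TCP orientation; "force": force on the tool from outside, world axes, zero at the start; "moment": the same for the moment, N m; "opening": opening from 0.0 (shut) to 1.0 (fully open); "grasp_force": force on a finger pad.
Only numpy, scipy, OpenCV 4.12 (cv2) and the standard library are available. Lean on these libraries where they do the work, as an engineer would, in place of code of your own. Each camera call takes 0.05 s, during which the arm holds its last target. There are 200 camera calls.

## Working session

There is one attempt and no reset: what is moved stays moved. The work goes in short steps, Python scripts to look and compute and a tool call to move; the robot and the scene stay as the last step left them, time stands still between calls to the robot, and variables do not carry over. Pictures are saved under pics/ and viewed, at most 10 in all, crops included, and the job is handed in when it is done.

Besides the shell and the picture viewer there is one more tool, called after "Call:" by a JSON object that holds its "op" and its "data". play_rows: Moves the arm, as the interface text tells. Its arguments: {"type":"object","properties":{"moves":{"type":"array","items":{"type":"array","items":{"type":"array","items":{"type":"number"}}}},"fingers":{"type":"number"}},"required":["moves"]}

```bash
mkdir -p pics; ls; cat > h.py <<'E'
import numpy as np, cv2
from rig import bot
def ray(p,uv):
    R=np.array(p["R"]);t=np.array(p["t"])
    d=R.T@np.array([(uv[0]-p["cx"])/p["fx"],(uv[1]-p["cy"])/p["fy"],1]);return -R.T@t,d
def onz(p,uv,z):
    c,d=ray(p,uv);return c+d*(z-c[2])/d[2]
def proj(p,X):
    q=np.array(p["R"])@np.array(X)+np.array(p["t"]);return np.array([p["fx"]*q[0]/q[2]+p["cx"],p["fy"]*q[1]/q[2]+p["cy"]])
E
python3 - <<'E'
from h import *
for n in ("side","top"):
    p=bot.capture(n);cv2.imwrite(f"pics/{n}0.png",p["image"])
    c,_=ray(p,(0,0));print(n,c.round(3))
    for q in ["rack","sample_box","small_bottle","cone_tube","timer","green_cap_bottle","dish","microrack"]:
        h={"rack":.056,"sample_box":.052}.get(q,0)
        print(q,[(np.round(r["centre"]).tolist(),round(r["confidence"],2),onz(p,r["centre"],h).round(3).tolist()) for r in bot.pinpoint(p,q)])
E
```

```text
pics
side [-0.037  0.996  0.98 ]
rack [([336.0, 288.0], 0.97, [0.395, 0.171, 0.056]), ([277.0, 286.0], 0.83, [0.518, 0.233, 0.056]), ([298.0, 241.0], 0.63, [0.562, 0.067, 0.056])]
sample_box [([346.0, 205.0], 0.83, [0.532, -0.139, 0.052])]
small_bottle [([357.0, 252.0], 0.7, [0.438, -0.028, -0.0])]
cone_tube [([275.0, 230.0], 0.81, [0.68, 0.003, 0.0])]
timer [([260.0, 384.0], 0.93, [0.421, 0.45, 0.0])]
green_cap_bottle [([192.0, 358.0], 0.92, [0.589, 0.468, 0.0])]
dish [([416.0, 180.0], 0.61, [0.436, -0.43, 0.0])]
microrack [([364.0, 168.0], 0.95, [0.61, -0.411, 0.0])]
top [0.273 0.041 1.42 ]
rack [([226.0, 250.0], 0.85, [0.518, 0.231, 0.056]), ([288.0, 234.0], 0.78, [0.556, 0.076, 0.056]), ([252.0, 302.0], 0.55, [0.387, 0.168, 0.056])]
sample_box [([374.0, 239.0], 0.88, [0.539, -0.142, 0.052])]
small_bottle [([323.0, 282.0], 0.74, [0.436, -0.012, 0.0]), ([375.0, 243.0], 0.18, [0.538, -0.152, 0.0])]
cone_tube [([476.0, 213.0], 0.7, [0.613, -0.427, 0.0]), ([320.0, 193.0], 0.57, [0.677, -0.011, 0.0])]
timer [([143.0, 296.0], 0.91, [0.414, 0.452, 0.0])]
green_cap_bottle [([142.0, 233.0], 0.83, [0.58, 0.461, 0.0])]
dish [([484.0, 285.0], 0.77, [0.419, -0.432, 0.0])]
microrack [([475.0, 215.0], 0.81, [0.606, -0.424, 0.0]), ([319.0, 195.0], 0.32, [0.671, -0.009, 0.0])]
```

```bash
python3 - <<'E'
import cv2
a=cv2.imread("pics/top0.png")[170:330,130:510];cv2.imwrite("pics/topc.png",cv2.resize(a,None,fx=2.1,fy=2.1,interpolation=2))
a=cv2.imread("pics/side0.png")[150:350,220:440];cv2.imwrite("pics/sidec.png",cv2.resize(a,None,fx=3,fy=3,interpolation=2))
E
```

```text
(no output)
```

View pics/topc.png

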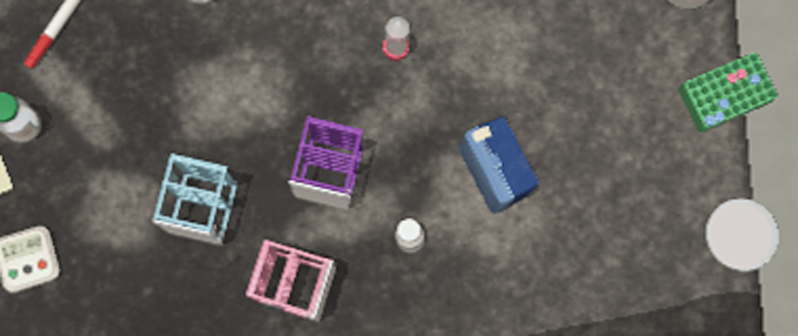

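View pics/sidec.png

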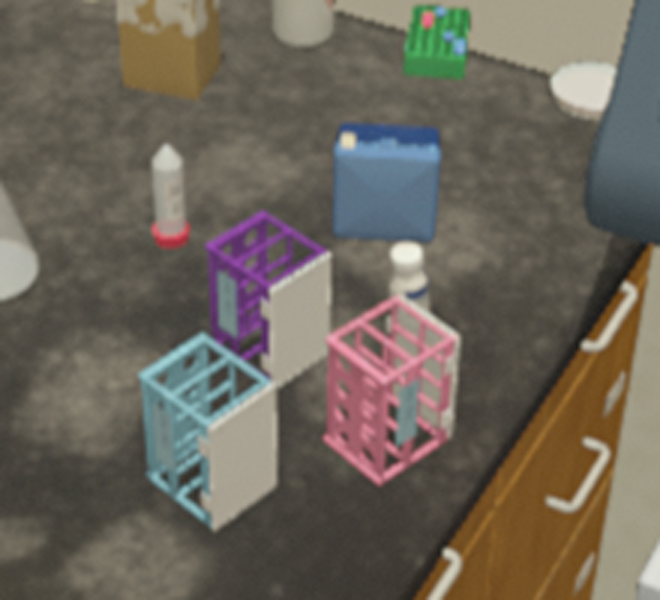

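Candidates shaped like the rack in the top view are light-blue at (226,250), purple at (288,234) and pink at (268,302). I choose the light-blue one: its white cover faces the robot, and the purple one stands to its right. The box is at (374,239) with its lid to the left. Next I fit both poses to the silhouettes.

```bash
cat > fit.py <<'E'
from h import *
from scipy.optimize import minimize
def corners(q,name):
    x,y,a=q
    z=np.array([np.cos(a),np.sin(a),0]);s=np.array([-z[1],z[0],0])
    w,h,d=dict(rack=(.0335,.112,.081),sample_box=(.0485,.101,.052))[name]
    return [np.array([x,y,0])+z*k+s*l+[0,0,m] for k in(0,d) for l in(-w,w) for m in(0,h)]
def fit(name,near,a0s):
    M=[]
    for n in("side","top"):
        p=bot.capture(n)
        r=min(bot.silhouettes(p,name),key=lambda r:np.linalg.norm(np.array(r["centre"])-proj(p,near)))
        m=r["pixels"].astype(np.uint8);c=cv2.convexHull(cv2.findNonZero(m));f=np.zeros((480*4,640*4),np.uint8)
        cv2.fillPoly(f,[c*4+2],1);M.append((p,f))
    def cost(q):
        s=0
        for p,f in M:
            pts=np.array([proj(p,X)*4+2 for X in corners(q,name)]).round().astype(np.int32)
            g=np.zeros_like(f);cv2.fillPoly(g,[cv2.convexHull(pts)],1)
            s+=1-(f&g).sum()/(f|g).sum()
        return s
    best=min((minimize(cost,[near[0],near[1],a],method="Nelder-Mead",options=dict(initial_simplex=[[near[0]+dx,near[1]+dy,a+da] for dx,dy,da in((0,0,0),(.02,0,0),(0,.02,0),(0,0,.3))],maxfev=150)) for a in a0s),key=lambda r:r.fun)
    return best
if __name__=="__main__":
    for n,near,a0 in(("rack",[.518,.232,.056],np.radians([155,180,205])),("sample_box",[.536,-.141,.052],np.radians([65,90,115]))):
        b=fit(n,near,a0);print(n,b.fun.round(3),b.x[:2].round(4),"z heading deg",np.degrees(b.x[2]).round(1))
        print(np.round(corners(b.x,n)[1::2],3).tolist())
E
python3 fit.py; python3 -c "
from h import *
s=bot.read_state();print(np.round(s['tcp_rot'],3).tolist(),s['position'],s['time_s'],s['opening'])"
```

```text
rack 0.085 [0.519  0.2277] z heading deg 165.1
[[0.528, 0.26, 0.112], [0.51, 0.195, 0.112], [0.449, 0.281, 0.112], [0.432, 0.216, 0.112]]
sample_box 0.171 [ 0.5265 -0.1462] z heading deg 114.0
[[0.571, -0.126, 0.101], [0.482, -0.166, 0.101], [0.55, -0.079, 0.101], [0.461, -0.119, 0.101]]
[[0.964, 0.266, 0.0], [0.266, -0.964, -0.0], [0.0, 0.0, -1.0]] [ 0.16601682 -0.6025241   0.20064648] 1.3 0.9985276232317902
```

Call:
{"op": "play_rows", "data": {"moves": [[[30,-29,0,0,0,0],[30,-29,0,0,0,0],[30,-29,0,0,0,0],[30,-29,0,0,0,0],[30,-29,0,0,0,0]]], "fingers": -0.43}}

```text
time_s: 1.8
position: [0.2727, -0.4216, 0.2008]
tcp_rot: [[0.964, 0.265, 0.0], [0.265, -0.964, -0.0], [0.0, 0.001, -1.0]]
force: [0.8, -0.1, 0.4]
opening: 0.631
grasp_force: 0.0
```

Call:
{"op": "play_rows", "data": {"moves": [[[30,-29,0,0,0,0],[30,-29,0,0,0,0],[30,-29,0,0,0,0],[30,-29,0,0,0,0],[30,-29,0,0,0,0]]]}}

```text
time_s: 2.3
position: [0.379, -0.2419, 0.201]
tcp_rot: [[0.964, 0.265, 0.001], [0.265, -0.964, -0.001], [0.0, 0.001, -1.0]]
force: [0.2, -0.1, 0.7]
opening: 0.294
grasp_force: 0.0
```

Call:
{"op": "play_rows", "data": {"moves": [[[30,-29,0,0,0,0],[30,-29,0,0,0,0],[30,-29,0,0,0,0],[30,-29,0,0,0,0],[30,-29,0,0,0,0]]]}}

```text
time_s: 2.8
position: [0.4852, -0.0621, 0.2009]
tcp_rot: [[0.964, 0.266, 0.001], [0.266, -0.964, -0.0], [0.001, 0.001, -1.0]]
force: [1.0, -0.6, -0.1]
opening: 0.286
grasp_force: 0.0
```

Call:
{"op": "play_rows", "data": {"moves": [[[0,0,0,0,0,-0.143],[0,0,0,0,0,-0.143],[0,0,0,0,0,-0.143],[0,0,0,0,0,-0.143],[0,0,0,0,0,-0.143]]]}}

```text
time_s: 3.3
position: [0.4845, -0.0635, 0.2008]
tcp_rot: [[0.549, 0.836, 0.0], [0.836, -0.549, -0.0], [0.0, 0.0, -1.0]]
force: [-0.6, -0.1, -0.8]
opening: 0.285
grasp_force: 0.0
```

Call:
{"op": "play_rows", "data": {"moves": [[[0,0,0,0,0,-0.143],[0,0,0,0,0,-0.143],[0,0,0,0,0,-0.143],[0,0,0,0,0,-0.143],[0,0,0,0,0,-0.143]]]}}

```text
time_s: 3.8
position: [0.4844, -0.0637, 0.2008]
tcp_rot: [[-0.134, 0.991, 0.0], [0.991, 0.134, -0.0], [-0.0, 0.0, -1.0]]
force: [0.8, 0.0, 0.3]
opening: 0.283
grasp_force: 0.0
```

Call:
{"op": "play_rows", "data": {"moves": [[[0,0,0,0,0,-0.143],[0,0,0,0,0,-0.143],[0,0,0,0,0,0]]]}}

```text
time_s: 4.1
position: [0.4844, -0.0637, 0.2008]
tcp_rot: [[-0.402, 0.916, 0.0], [0.916, 0.402, -0.0], [-0.0, 0.0, -1.0]]
force: [-0.9, -0.3, -0.1]
opening: 0.285
grasp_force: 0.0
```

Call:
{"op": "play_rows", "data": {"moves": [[[5,1,24,0,0,0],[0,1,24,0,0,0],[0,1,24,0,0,0],[0,2,24,0,0,0],[0,0,0,0,0,0]]]}}

```text
time_s: 4.6
position: [0.485, -0.0564, 0.1024]
tcp_rot: [[-0.4, 0.917, -0.006], [0.917, 0.4, 0.002], [0.004, -0.004, -1.0]]
force: [0.1, 0.2, -0.2]
opening: 0.287
grasp_force: 0.0
```

```bash
python3 - <<'E'
from h import *
a=bot.capture("wrist")["image"];p=bot.capture("top")
b=cv2.resize(p["image"][190:310,290:450],(480,360),interpolation=2)
q=bot.capture("side");c=cv2.resize(q["image"][130:290,270:430],(360,360),interpolation=2)
cv2.imwrite("pics/m.png",np.hstack([cv2.resize(a,(320,240)),cv2.resize(b,(240,240))[:, :],cv2.resize(c,(240,240))]))
E
```

```text
(no output)
```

View pics/m.png

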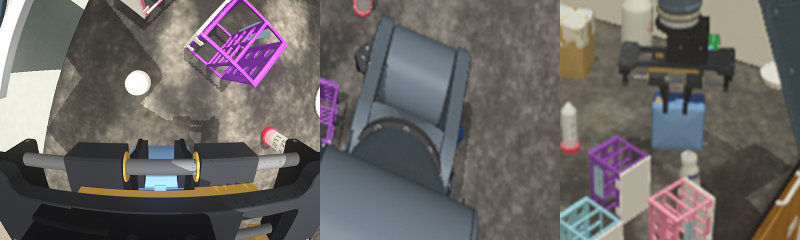

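The wrist and side views show the fingers centred on the lid, above the bottle, with the bottle clear at wrist (137,83). I start pushing.

Call:
{"op": "play_rows", "data": {"moves": [[[-10,0,0,0,0,0],[-10,0,0,0,0,0],[-6,0,0,0,0,0],[-5,0,0,0,0,0],[-4,0,0,0,0,0]]]}}

```text
time_s: 5.25
position: [0.5013, -0.0898, 0.1049]
tcp_rot: [[-0.402, 0.916, 0.0], [0.916, 0.402, -0.0], [-0.0, 0.0, -1.0]]
force: [-0.9, 0.5, -0.2]
opening: 0.285
grasp_force: 0.0
```

Call:
{"op": "play_rows", "data": {"moves": [[[-4,0,0,0,0,0],[-4,0,-1,0,0,0],[-4,0,-1,0,0,0],[-4,0,-2,0,0,0],[-4,0,-2,0,0,0]]]}}

```text
time_s: 5.75
position: [0.5091, -0.1076, 0.1108]
tcp_rot: [[-0.402, 0.915, -0.0], [0.915, 0.402, 0.0], [0.0, -0.0, -1.0]]
force: [-0.0, -0.3, 0.4]
opening: 0.284
grasp_force: 0.0
```

```bash
python3 - <<'E'
from h import *
q=bot.capture("side");cv2.imwrite("pics/p.png",cv2.resize(q["image"][130:290,270:430],(480,480),interpolation=2))
E
```

```text
(no output)
```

View pics/p.png

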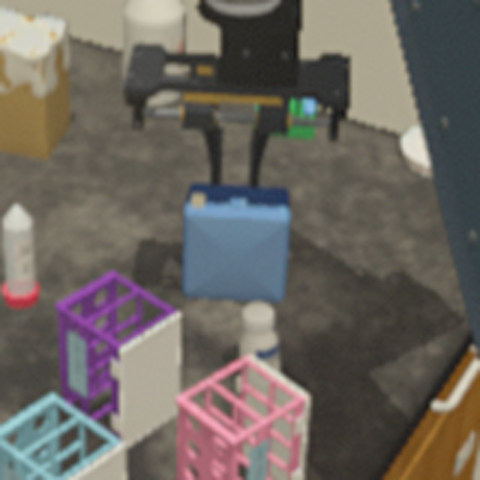

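```bash
python3 - <<'E'
from fit import *
s=bot.read_state();P=np.array(s["position"]);R=np.array(s["tcp_rot"]);print(P,bot.tips_ahead,s["force"])
q=bot.capture("side")
b=fit("sample_box",[.5265,-.146,.052],np.radians([95,114,130])); print(b.fun,b.x,np.round(corners(b.x,"sample_box")[1::2],3).tolist())
im=q["image"].copy()
im=cv2.resize(im[150:260,300:400],None,fx=6,fy=5.4,interpolation=2)
def d(X,c):
    u=proj(q,X);cv2.circle(im,(int((u[0]-300+.5)*6),int((u[1]-150+.5)*5.4)),4,c,-1)
for X in corners(b.x,"sample_box"): d(X,(0,0,255))
for k in(-1,1):
    for l in (-.0095,.0095): d(P+R@[l,k*.020,.014],(0,255,255))
cv2.imwrite("pics/q.png",im)
E
```

```text
[ 0.50993762 -0.10839766  0.11119224] 0.014 [ 0.29786918 -0.56900711  0.24390206]Traceback (most recent call last):
  File "<stdin>", line 4, in <module>
  File "fit.py", line 12, in fit
    r=min(bot.silhouettes(p,name),key=lambda r:np.linalg.norm(np.array(r["centre"])-proj(p,near)))
ValueError: min() iterable argument is empty
```

```bash
python3 - <<'E'
from fit import *
s=bot.read_state();P=np.array(s["position"]);R=np.array(s["tcp_rot"])
q=bot.capture("side");x=[.5265,-.1462,np.radians(114)]
im=cv2.resize(q["image"][150:260,300:400],None,fx=6,fy=5.4,interpolation=2)
def d(X,c):
    u=proj(q,X);cv2.circle(im,(int((u[0]-300+.5)*6),int((u[1]-150+.5)*5.4)),4,c,-1)
for X in corners(x,"sample_box"): d(X,(0,0,255))
for k in(-1,1):
    for l in (-.0095,.0095): d(P+R@[l,k*.020,.014],(0,255,255))
cv2.imwrite("pics/q.png",im)
E
```

```text
(no output)
```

View pics/q.png

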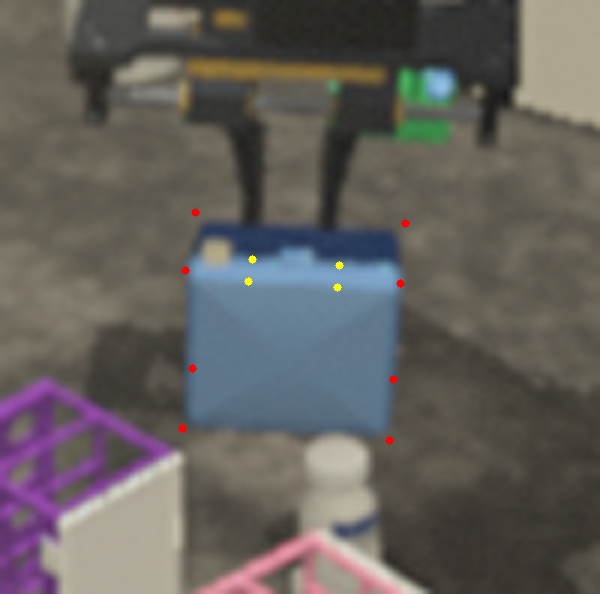

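```bash
python3 - <<'E'
from fit import *
q=bot.capture("side")
for P in ([.485,-.0564,.0884],[.51,-.1084,.0972],[.51,-.1084,.1272],[.51,-.1084,.157]):print(P,proj(q,P).round(1), "crop", ((proj(q,P)-[300,150]+.5)*[6,5.4]).round())
s=bot.read_state();print(s["joint_positions"],s["position"],s["time_s"])
w=bot.capture("wrist");cv2.imwrite("pics/w.png",np.hstack([w["image"][200:480,100:540],cv2.resize(q["image"][165:235,310:390],(320,280),interpolation=2)]))
E
```

```text
[0.485, -0.0564, 0.0884] [347.5 215. ] crop [288. 354.]
[0.51, -0.1084, 0.0972] [348.4 199.6] crop [293. 271.]
[0.51, -0.1084, 0.1272] [348.8 190.5] crop [296. 221.]
[0.51, -0.1084, 0.157] [349.2 181.2] crop [298. 171.]
[-2.42223986e+01  2.98321704e+01  1.02023113e+02  3.79308277e-03
  4.81677565e+01 -4.79546637e+01] [ 0.50881686 -0.10717689  0.11057217] 6.15
```

View pics/w.png

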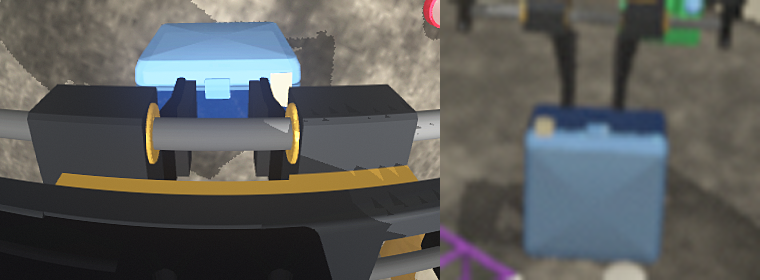

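```bash
python3 - <<'E'
from fit import *
def pw(p,X):
    q=np.array(p["R"])@np.array(X)+np.array(p["t"]);r=np.hypot(q[0],q[1]);th=np.arctan2(r,q[2])
    return np.array([p["fx"]*th*q[0]/r+p["cx"],p["fy"]*th*q[1]/r+p["cy"]])
w=bot.capture("wrist");s=bot.read_state();P=np.array(s["position"]);R=np.array(s["tcp_rot"])
W=np.array(w["R"]);print("cam in tool",(R.T@(-W.T@np.array(w["t"])-P)).round(3),"axis in tool",(R.T@W[2]).round(2),"imgx",(R.T@W[0]).round(2))
print("tips",[pw(w,P+R@[0,k*.0125,.014]).round() for k in(-1,1)])
print("box",[pw(w,X).round().tolist() for X in corners([.5265,-.1462,np.radians(114)],"sample_box")])
for n,X in(("small_bottle",[.437,-.02,.0]),("cone_tube",[.68,-.005,0])):print(n,pw(w,X).round(),[r["centre"] for r in bot.pinpoint(w,n)][:2])
print([ (r["centre"],r["confidence"]) for r in bot.pinpoint(w,"sample_box")], pw(w,[.5265,-.1462,.052]))
t=bot.silhouettes(bot.capture("side"),"sample_box");
for r in t:
  c=cv2.convexHull(cv2.findNonZero(r["pixels"].astype(np.uint8)));print(cv2.approxPolyDP(c,2,True)[:,0].tolist())
E
```

```text
cam in tool [ 0.074  0.    -0.184] axis in tool [-0.27 -0.    0.96] imgx [-0.  1.  0.]
tips [array([299., 273.]), array([344., 273.])]
box [[379.0, 280.0], [402.0, 340.0], [266.0, 280.0], [243.0, 341.0], [381.0, 220.0], [409.0, 260.0], [263.0, 221.0], [235.0, 260.0]]
small_bottle [282.  97.] [[276.7, 93.6]]
cone_tube [540. 206.] [[536.8, 208.5]]
[([317.5, 309.8], 0.64)] [322.29927843 306.89305378]
[[364, 192], [367, 203], [363, 228], [334, 227], [331, 213], [333, 193]]
```

```bash
python3 - <<'E'
from h import *
q=bot.capture("side")["image"];o=cv2.imread("pics/side0.png")
f=lambda a:cv2.resize(a[175:240,322:378],(390,455),interpolation=2)
im=np.hstack([f(o),f(q)]);im=cv2.convertScaleAbs(im,alpha=1.7,beta=10);im[::65,:]=(0,255,255);cv2.imwrite("pics/cmp.png",im)
for r in range(184,212,2):print(r,q[r,338:360:2].mean(1).astype(int),o[r,338:360:2].mean(1).astype(int))
E
```

```text
184 [ 95  58  39  91  97 101 102  97  46  51  90] [91 89 92 96 94 96 99 96 98 95 89]
186 [102  65  42  93 105 111 114 107  42  64  98] [ 95  96  98  97 102 106 110 106 103  97  93]
188 [106  67  45  96 100 100 110  99  42  71  95] [100  98  94  96  95  96 105 109 105  93  90]
190 [ 99  62  46  91 100 100 102  89  39  77  94] [99 95 86 93 97 97 98 98 95 91 89]
192 [65 59 60 69 69 75 72 69 50 71 84] [83 86 84 87 90 91 89 92 93 92 93]
194 [84 65 65 66 65 63 62 65 67 65 65] [115  87  85  88  88  85  85  87  88  88  88]
196 [112  73  64  66  88 126 131  88  60  63  63] [153  93  87  91 104 125 131 102  85  85  87]
198 [151 142 134 139 141 151 157 130 109 107 109] [172 147 136 144 145 144 150 133 121 121 129]
200 [161 161 163 162 161 159 161 159 160 159 158] [155 154 155 156 154 155 154 155 155 154 155]
202 [141 144 147 148 147 148 148 149 154 155 156] [136 137 142 142 142 142 143 143 147 149 150]
204 [129 130 130 130 130 129 130 132 131 132 132] [125 125 124 125 125 125 126 125 128 127 128]
206 [128 129 128 129 131 129 128 129 130 129 131] [123 124 125 124 124 125 124 125 125 125 125]
208 [119 126 127 126 126 127 128 127 127 129 126] [116 120 121 121 122 122 122 122 122 123 122]
210 [119 120 124 126 124 126 126 126 126 124 118] [113 114 119 118 120 120 120 120 120 119 114]
```

View pics/cmp.png

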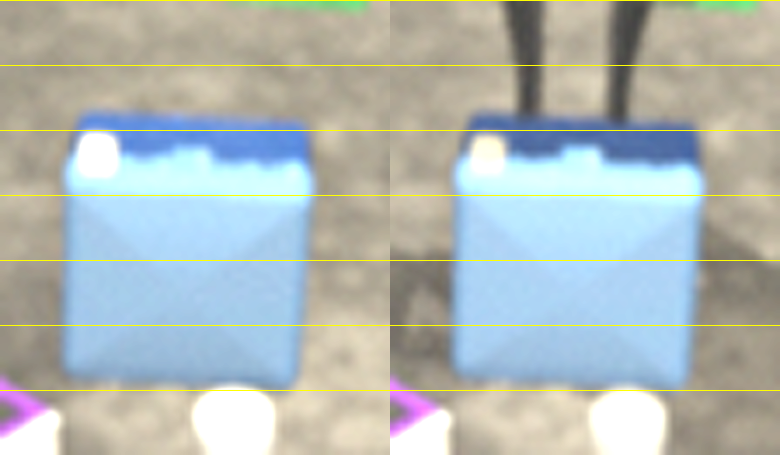

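The box has not moved. The fingers end at about row 191 in the side view, where row 200 was predicted, so the tips are roughly 25 mm higher than reckoned and passed over the top. I back off, lower and recheck the tip rows.

Call:
{"op": "play_rows", "data": {"moves": [[[12,0,0,0,0,0],[12,0,0,0,0,0],[12,0,0,0,0,0],[12,0,0,0,0,0],[0,0,0,0,0,0]]]}}

```text
time_s: 7.05
position: [0.488, -0.0613, 0.1106]
tcp_rot: [[-0.404, 0.915, -0.002], [0.915, 0.404, 0.001], [0.002, -0.002, -1.0]]
force: [-0.2, -0.1, -0.9]
opening: 0.285
grasp_force: 0.0
```

```bash
cat > tip.py <<'E'
from h import *
s=bot.read_state();P=np.array(s["position"]);R=np.array(s["tcp_rot"]);q=bot.capture("side");o=cv2.imread("pics/side0.png");im=q["image"]
print(P,s["opening"],s["force"])
for k in (-1,1):
    u=[proj(q,P+R@[0,k*.02,h]) for h in(-.04,.014)];print("pred base/tip",np.round(u).tolist())
d=np.abs(im.astype(int)-o.astype(int)).sum(2)
c=int(u[1][0]);r=int(u[1][1])
for row in range(r-26,r+6):print(row,"".join("#" if v<150 else "." for v in im[row,c-35:c+25].astype(int).sum(1)))
E
python3 tip.py
```

```text
[ 0.4879688  -0.06127284  0.11056784] 0.2851691519981422 [-0.20970995 -0.06916233 -0.85470982]
pred base/tip [[356.0, 195.0], [355.0, 212.0]]
pred base/tip [[340.0, 194.0], [340.0, 211.0]]
184 ..................................####.............###.#####
185 ..................................####............#####.....
186 .................................#####............####......
187 ..................................####............####......
188 ..................................####............####......
189 ..................................####............####......
190 ...................................###............###.......
191 ...................................###...........####.......
192 ..................................####...........####.......
193 ...................................###...........####.......
194 ...................................###...........###........
195 ....................................##...........###........
196 ....................................##...........###........
197 ....................................##...........###........
1
[... 468 characters left out ...]
..................................................
206 ............................................................
207 ............................................................
208 ............................................................
209 ............................................................
210 ............................................................
211 ............................................................
212 ............................................................
213 ............................................................
214 ............................................................
215 ............................................................
```

Call:
{"op": "play_rows", "data": {"moves": [[[0,0,16,0,0,0],[0,0,16,0,0,0],[0,0,0,0,0,0],[-10,0,0,0,0,0],[-8,0,0,0,0,0]]]}}

```text
time_s: 7.6
position: [0.4983, -0.0811, 0.0793]
tcp_rot: [[-0.402, 0.915, 0.002], [0.915, 0.402, -0.001], [-0.002, 0.002, -1.0]]
force: [0.4, 0.1, 0.3]
opening: 0.285
grasp_force: 0.0
```

```bash
python3 tip.py
```

```text
[ 0.49830454 -0.08114018  0.07934542] 0.2853431437047147 [0.36173378 0.08443463 0.30492849]
pred base/tip [[355.0, 200.0], [354.0, 216.0]]
pred base/tip [[340.0, 199.0], [340.0, 215.0]]
189 .................................##.##.............#########
190 .................................#####............#####..##.
191 .................................#####...........#####......
192 .................................#####...........#####......
193 ..................................####...........#####......
194 ..................................####...........####.......
195 ...................................###...........####.......
196 ...................................###...........####.......
197 ...................................###...........###........
198 ...................................###...........##.........
199 ....................................#............##.........
200 ....................................#............#..........
201 ....................................#............#..........
202 ....................................#............#..........
203 
[... 465 characters left out ...]
..................................................
211 ............................................................
212 ............................................................
213 ............................................................
214 ............................................................
215 ............................................................
216 ............................................................
217 ............................................................
218 ............................................................
219 ............................................................
220 ............................................................
```

Call:
{"op": "play_rows", "data": {"moves": [[[-5,0,0,0,0,0],[-4,0,0,0,0,0],[-4,0,0,0,0,0],[-4,0,-1,0,0,0],[-4,0,-2,0,0,0]]]}}

```text
time_s: 8.15
position: [0.5053, -0.0993, 0.0817]
tcp_rot: [[-0.402, 0.915, -0.0], [0.915, 0.402, 0.0], [0.0, -0.0, -1.0]]
force: [0.4, -0.4, 0.2]
opening: 0.287
grasp_force: 0.2
```

```bash
python3 tip.py; python3 - <<'E'
from h import *
q=bot.capture("side")["image"];o=cv2.imread("pics/side0.png")
w=bot.capture("wrist")["image"]
f=lambda a:cv2.resize(a[175:240,322:378],(240,280),interpolation=2)
cv2.imwrite("pics/cmp2.png",np.hstack([f(o),f(q),cv2.resize(w[200:480,160:480],(320,280))]))
E
```

```text
[ 0.50531941 -0.0993488   0.08169876] 0.2871369892335406 [ 0.40410383 -0.41507908  0.1871302 ]
pred base/tip [[356.0, 195.0], [355.0, 211.0]]
pred base/tip [[341.0, 194.0], [341.0, 210.0]]
184 ...................................###............#########.
185 .................................#####............####....#.
186 .................................#####...........####.......
187 ..................................####...........####.......
188 ..................................####...........####.......
189 ..................................####...........####.......
190 ..................................####...........####.......
191 ..................................####..........####........
192 ...................................###..........####........
193 ...................................###...........###........
194 ....................................#............##.........
195 ....................................#............#..........
196 ....................................#............#..........
197 ....................................#............#..........
1
[... 468 characters left out ...]
..................................................
206 ............................................................
207 ............................................................
208 ............................................................
209 ............................................................
210 ............................................................
211 ............................................................
212 ............................................................
213 ............................................................
214 ............................................................
215 ............................................................
```

View pics/cmp2.png

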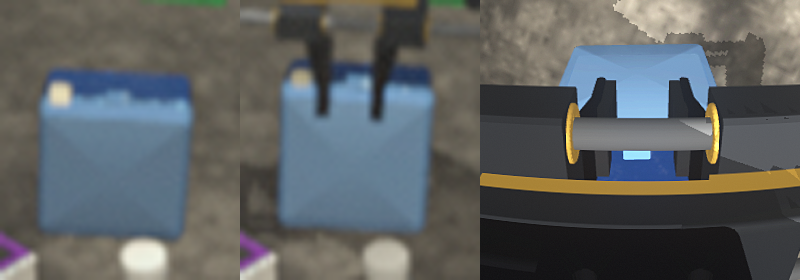

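The fingers now bear on the lid just under the top edge at side crop (320,115) and (375,118), centred, and the box has begun to lean. I continue.

Call:
{"op": "play_rows", "data": {"moves": [[[-4,0,-2,0,0,0],[-4,0,-2,0,0,0],[-4,0,-1,0,0,0],[-4,0,-1,0,0,0],[-4,0,-1,0,0,0]]]}}

```text
time_s: 8.8
position: [0.5137, -0.1179, 0.0888]
tcp_rot: [[-0.402, 0.916, 0.0], [0.916, 0.402, -0.0], [-0.0, 0.0, -1.0]]
force: [-0.3, -0.2, 0.0]
opening: 0.281
grasp_force: 0.1
```

Call:
{"op": "play_rows", "data": {"moves": [[[-4,0,-1,0,0,0],[-4,0,-1,0,0,0],[-4,0,0,0,0,0],[-4,0,0,0,0,0],[-4,0,0,0,0,0]]]}}

```text
time_s: 9.3
position: [0.5217, -0.1361, 0.0906]
tcp_rot: [[-0.402, 0.916, 0.0], [0.916, 0.402, -0.0], [-0.0, 0.0, -1.0]]
force: [0.2, 0.0, 0.2]
opening: 0.282
grasp_force: 0.0
```

Call:
{"op": "play_rows", "data": {"moves": [[[-4,0,0,0,0,0],[-4,0,0,0,0,0],[0,0,0,0,0,0],[0,0,0,0,0,0],[0,0,0,0,0,0]]]}}

```text
time_s: 9.8
position: [0.5245, -0.1429, 0.0906]
tcp_rot: [[-0.402, 0.915, -0.0], [0.915, 0.402, 0.0], [0.0, -0.0, -1.0]]
force: [0.6, -0.4, 0.1]
opening: 0.288
grasp_force: 0.0
```

```bash
python3 - <<'E'
from h import *
p=bot.capture("side")
for n in("sample_box","small_bottle"):
  for r in bot.silhouettes(p,n)[:2]:
    c=cv2.findNonZero(r["pixels"].astype(np.uint8));print(n,r["confidence"],r["centre"],cv2.boundingRect(c),cv2.approxPolyDP(cv2.convexHull(c),2,True)[:,0].tolist())
E
```

```text
sample_box 0.57 [347.6, 201.0] (332, 184, 35, 35) [[366, 187], [362, 218], [333, 215], [332, 203], [336, 184]]
small_bottle 0.52 [356.7, 240.5] (351, 231, 11, 21) [[361, 251], [351, 246], [354, 231], [359, 232]]
```

```bash
python3 - <<'E'
from h import *
p=bot.capture("side");a=np.radians(-66);u=np.array([np.cos(a),np.sin(a),0]);s=np.array([-u[1],u[0],0]);O=np.array([.5265,-.1462,0])
for th in(0,20,27,35,90):
    t=np.radians(th);pts=[]
    for k in(-.052,0):
        for h in(0,.101):
            f=k*np.cos(t)+h*np.sin(t);z=-k*np.sin(t)+h*np.cos(t)
            for l in(-.0485,.0485):pts.append(proj(p,O+u*f+s*l+[0,0,z]))
    P=np.array(pts);print(th,P.min(0).round(),P.max(0).round())
E
```

```text
0 [330. 189.] [367. 231.]
20 [330. 184.] [367. 225.]
27 [330. 183.] [368. 223.]
35 [330. 182.] [368. 221.]
90 [332. 183.] [368. 220.]
```

Call:
{"op": "play_rows", "data": {"moves": [[[6,0,-20,0,0,0],[6,0,-25,0,0,0],[6,0,-30,0,0,0],[6,0,-30,0,0,0],[0,0,0,0,0,0]]]}}

```text
time_s: 10.5
position: [0.5173, -0.1215, 0.1996]
tcp_rot: [[-0.403, 0.915, 0.008], [0.915, 0.403, -0.003], [-0.006, 0.006, -1.0]]
force: [0.4, 1.0, 0.3]
opening: 0.282
grasp_force: 0.0
```

```bash
python3 - <<'E'
from fit import *
b=bot.read_state();P=b["position"];R=np.array(b["tcp_rot"]);print(P,(R.T@(np.array([.397,.26,P[2]])-P)).round(3),b["force"])
# pink rack extents at top plane from the first top picture
p=bot.capture("top");o=cv2.imread("pics/top0.png");h=cv2.cvtColor(o,cv2.COLOR_BGR2HSV)
m=((h[...,0]>160)&(h[...,1]>60)).astype(np.uint8);m[:,:230]=0;m[:,310:]=0;m[:270]=0
c=cv2.approxPolyDP(cv2.convexHull(cv2.findNonZero(m)),2,True)[:,0]
print([onz(p,u,.112)[:2].round(3).tolist() for u in c])
q=bot.capture("side")
for r in bot.silhouettes(q,"sample_box")[:1]:
    c=cv2.findNonZero(r["pixels"].astype(np.uint8));print(r["centre"],cv2.boundingRect(c))
E
```

```text
[ 0.51733613 -0.12150283  0.19961327] [ 0.398  0.044 -0.002] [0.3935425  0.98582439 0.25053885]
[[0.401, 0.081], [0.335, 0.108], [0.365, 0.174], [0.424, 0.15]]
[347.1, 200.8] (332, 185, 35, 35)
```

Call:
{"op": "play_rows", "data": {"moves": [[[40,4,0,0,0,0],[40,4,0,0,0,0],[40,5,0,0,0,0],[40,5,0,0,0,0],[40,4,0,0,0,0]]]}}

```text
time_s: 11.15
position: [0.4532, 0.072, 0.1941]
tcp_rot: [[-0.401, 0.916, -0.003], [0.916, 0.401, 0.0], [0.002, -0.003, -1.0]]
force: [0.6, 0.7, 0.1]
opening: 0.28
grasp_force: 0.0
```

Call:
{"op": "play_rows", "data": {"moves": [[[40,4,0,0,0,0],[40,4,0,0,0,0],[40,5,0,0,0,0],[40,5,0,0,0,0],[40,4,0,0,0,0]]]}}

```text
time_s: 11.65
position: [0.3931, 0.2638, 0.1941]
tcp_rot: [[-0.402, 0.916, -0.003], [0.916, 0.402, -0.001], [0.0, -0.003, -1.0]]
force: [1.4, 0.6, 0.7]
opening: 0.286
grasp_force: 0.0
```

Call:
{"op": "play_rows", "data": {"moves": [[[0,0,0,0,0,-0.148],[0,0,0,0,0,-0.148],[0,0,0,0,0,-0.148],[0,0,0,0,0,-0.148],[0,0,0,0,0,-0.148]]]}}

```text
time_s: 12.15
position: [0.3934, 0.2623, 0.194]
tcp_rot: [[-0.917, 0.399, -0.003], [0.399, 0.917, -0.001], [0.003, -0.003, -1.0]]
force: [-0.3, 0.7, 0.0]
opening: 0.288
grasp_force: 0.0
```

Call:
{"op": "play_rows", "data": {"moves": [[[0,0,0,0,0,-0.148],[0,0,0,0,0,0],[0,0,0,0,0,0]]]}}

```text
time_s: 12.45
position: [0.3938, 0.2624, 0.1946]
tcp_rot: [[-0.963, 0.269, -0.002], [0.269, 0.963, -0.001], [0.002, -0.001, -1.0]]
force: [-1.5, 0.0, 0.3]
opening: 0.285
grasp_force: 0.0
```

```bash
python3 - <<'E'
from fit import *
b=bot.read_state();P=b["position"];R=np.array(b["tcp_rot"]);print(P,(R.T@(np.array([.397,.26,.088])-P)).round(3))
p=bot.capture("top");q=bot.capture("side")
cv2.imwrite("pics/after.png",np.hstack([cv2.resize(p["image"][180:320,320:460],(400,400),interpolation=2),cv2.resize(q["image"][165:325,255:415],(400,400),interpolation=2)]))
E
```

```text
[0.39384327 0.26243467 0.19458974] [-0.004 -0.001  0.107]
```

View pics/after.png

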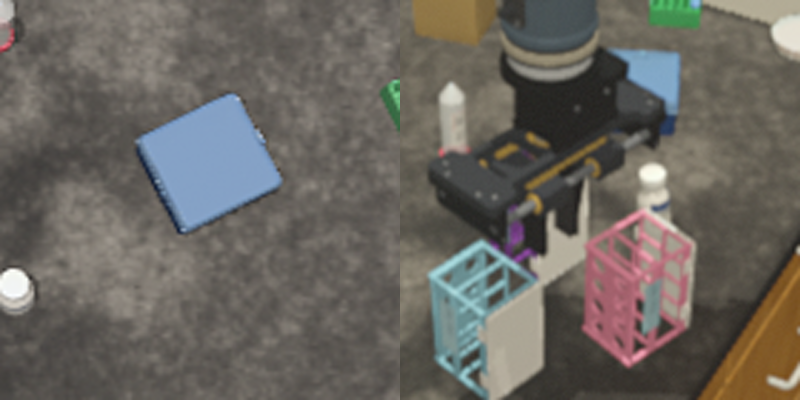

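The box lies flat with its lid up at left crop (210,165), and the rack is still standing at right crop (485,320). I descend behind its cover.

Call:
{"op": "play_rows", "data": {"moves": [[[0,0,27,0,0,0],[0,0,27,0,0,0],[0,0,27,0,0,0],[0,0,26,0,0,0],[0,0,0,0,0,0]]]}}

```text
time_s: 13.05
position: [0.3921, 0.2618, 0.086]
tcp_rot: [[-0.964, 0.267, -0.007], [0.267, 0.964, -0.003], [0.006, -0.004, -1.0]]
force: [-0.5, -0.6, 0.7]
opening: 0.286
grasp_force: 0.0
```

```bash
python3 tip.py; python3 - <<'E'
from fit import *
q=bot.capture("side")
print([proj(q,X).round().tolist() for X in corners([.519,.2277,np.radians(165.1)],"rack")[1::2]])
E
```

```text
[0.39206769 0.26176938 0.08602124] 0.2856442682503647 [-0.49130238 -0.6469762   0.71954943]
pred base/tip [[324.0, 287.0], [324.0, 304.0]]
pred base/tip [[310.0, 296.0], [311.0, 314.0]]
287 .##########............................#############........
288 ...#########..............#............#############........
289 ....##########...........#..............############........
290 .....#########..........#..............##.##########........
291 .......#########......##...............##.##########........
292 ........##########...###.........########.##########........
293 ..........########..####........#########..#########........
294 ...........##############.......#########...########........
295 ............#############.......#########....#######........
296 ..............###########.......#########.....######........
297 ...............#########........#########........#..........
298 ................###..###........#########...................
299 ..................#..###........#########...................
300 ...................#####.........########...................
301 
[... 530 characters left out ...]
.............................#.......###..........
310 .......................................#.......######.#.....
311 .......................................#.......###..##.#....
312 ......................................##.......#..#..##.####
313 ......................................##........##..####.###
314 ....................................##.##.......#######.#.##
315 ...................................####.#......###..#####...
316 .................................#####....#....#####..####.#
317 ................................####..#.........######.####.
318 ...............................##...#...........#..#######.#
[[266.0, 274.0], [288.0, 260.0], [290.0, 292.0], [312.0, 277.0]]
```

Call:
{"op": "play_rows", "data": {"moves": [[[-10,0,-3,0,0,0],[-10,0,0,0,0,0],[-8,0,0,0,0,0],[-5,0,0,0,0,0],[-4,0,0,0,0,0]]]}}

```text
time_s: 13.65
position: [0.4311, 0.2527, 0.092]
tcp_rot: [[-0.964, 0.266, 0.001], [0.266, 0.964, 0.0], [-0.001, 0.001, -1.0]]
force: [0.5, -0.2, 0.1]
opening: 0.282
grasp_force: 0.0
```

Call:
{"op": "play_rows", "data": {"moves": [[[-4,0,0,0,0,0],[-4,0,-1,0,0,0],[-4,0,-2,0,0,0],[-4,0,-2,0,0,0],[-4,0,-2,0,0,0]]]}}

```text
time_s: 14.15
position: [0.4496, 0.2476, 0.0988]
tcp_rot: [[-0.964, 0.265, -0.0], [0.265, 0.964, 0.0], [0.0, 0.0, -1.0]]
force: [-0.6, -0.1, -0.4]
opening: 0.286
grasp_force: 0.0
```

```bash
python3 - <<'E'
from h import *
q=bot.capture("side");o=cv2.imread("pics/side0.png");s=bot.read_state();print(s["position"],s["force"],s["moment"])
f=lambda a:cv2.resize(a[245:335,255:335],(400,450),interpolation=2)
cv2.imwrite("pics/rk.png",np.hstack([f(o),f(q["image"])]))
E
```

```text
[0.45084478 0.24762729 0.09920342] [-0.38945733 -0.48442837  1.13251279] [ 0.05587107 -0.21250296 -0.04302441]
```

View pics/rk.png

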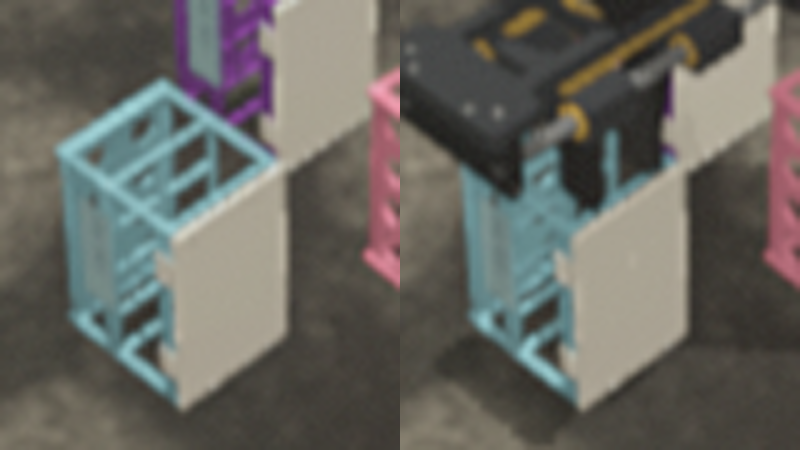

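The fingers sit over the rack's open top and the rack has not moved, so the tips slipped over the cover's edge. I lift, back off, go about 12 mm lower and rise less.

Call:
{"op": "play_rows", "data": {"moves": [[[0,0,-20,0,0,0],[12,0,-5,0,0,0],[16,0,0,0,0,0],[16,0,0,0,0,0],[0,0,0,0,0,0]]]}}

```text
time_s: 14.7
position: [0.4021, 0.2592, 0.1229]
tcp_rot: [[-0.965, 0.263, -0.005], [0.263, 0.965, -0.002], [0.005, -0.003, -1.0]]
force: [0.1, -0.7, -0.5]
opening: 0.286
grasp_force: 0.0
```

Call:
{"op": "play_rows", "data": {"moves": [[[0,0,22,0,0,0],[0,0,22,0,0,0],[-6,0,0,0,0,0],[-6,0,0,0,0,0],[-6,0,0,0,0,0]]]}}

```text
time_s: 15.2
position: [0.4258, 0.2547, 0.0803]
tcp_rot: [[-0.964, 0.265, 0.002], [0.265, 0.964, 0.001], [-0.002, 0.001, -1.0]]
force: [-0.4, 0.4, 0.7]
opening: 0.287
grasp_force: 0.0
```

```bash
cat > mask.py <<'E'
from h import *
q=bot.capture("side")["image"];s=bot.read_state();print(s["position"],s["force"])
h=cv2.cvtColor(q,cv2.COLOR_BGR2HSV)
# c = light-blue frame, w = whitish cover, # = dark
for r in range(245,332,2):
    print(r,"".join("#" if v<60 else "c" if (75<H<110 and S>50) else "w" if (v>140 and S<60) else "." for H,S,v in h[r,255:335].astype(int)))
E
python3 mask.py
```

```text
[0.42737718 0.25467802 0.0805719 ] [0.98147008 0.02332144 0.65714631]
245 .....................................######################################.####
247 .....................................###########################################
249 .....................................###########################################
251 ...................................#############################################
253 ...................................####################################.......##
255 ...............................#########....#########################...www.....
257 ............................############.......###################..............
259 ............................####......###........##############.......######....
261 ..........................###..........######....###########.......#########....
263 .......................#####.......######################........###########....
265 ......................#...###..############........###......##.....#########....
267 .....................................####.......##.......####.......######......
269 ......
[... 2009 characters left out ...]
####################
317 ........................ccccc.#.wwwwwwwwwwwwwwwww...############################
319 .........................#.ccccc.wwwwwwwwwwwww...###############################
321 ......................######.ccccc.wwwwwwwww..#########.####....................
323 ........................#####...cccwwwwww...###############.....................
325 .........................#.####....www...#################......................
327 .............................####........###############........................
329 ................................####....####.########...........................
331 ..................................########.###..##..............................
```

Call:
{"op": "play_rows", "data": {"moves": [[[-4,0,0,0,0,0],[-4,0,0,0,0,0],[-4,0,-1,0,0,0],[-4,0,-2,0,0,0],[-4,0,-2,0,0,0]]]}}

```text
time_s: 15.75
position: [0.4438, 0.2492, 0.0849]
tcp_rot: [[-0.964, 0.266, -0.0], [0.266, 0.964, 0.0], [0.0, 0.0, -1.0]]
force: [-1.1, 1.5, 1.3]
opening: 0.287
grasp_force: 0.4
```

```bash
python3 mask.py
```

```text
[0.4451086  0.24920052 0.08526255] [ 0.65650177 -0.00326773  0.67918697]
245 .............................########################################.##########
247 .............................####################################..wwww..###....
249 ..........................########....#########################...wwwwwww.......
251 .......................###########.......##################........wwww.......##
253 ......................####......###........#############........###.............
255 ...................####.........#######...###########.......##########.wwww.....
257 ................######.......############..#######.........###########.wwww.....
259 ................#...##....##########........###.......#......#########.wwww.....
261 .................................#.......###......####........#####..wwwwww.....
263 ......................###.............###......#####..........##..wwwwwwww......
265 ##......................###........##..........#.........ww....wwwwwwwwwwww.....
267 #####..........................####..................##.wwwwwwwwwwwwwwwwwww.....
269 ..#
[... 2012 characters left out ...]
####.#.#############
317 ............######........ccccccc.wwwwwwwwww...#######..........................
319 .........#...###.............ccccc.wwwwwww..########............................
321 ......................#####......c.wwww..###########............................
323 ........................#####..........##########...............................
325 ............................####.##############.................................
327 ..............................##########........................................
329 ...............................######...........................................
331 ................................................................................
```

The rack is leaning about its far bottom edge: its top has moved about 5 px left and the foot is unchanged. I continue.

Call:
{"op": "play_rows", "data": {"moves": [[[-4,0,-2,0,0,0],[-4,0,-2,0,0,0],[-4,0,-2,0,0,0],[-4,0,-2,0,0,0],[-4,0,-1,0,0,0]]]}}

```text
time_s: 16.3
position: [0.4635, 0.2439, 0.0939]
tcp_rot: [[-0.964, 0.266, 0.001], [0.266, 0.964, 0.0], [-0.001, 0.0, -1.0]]
force: [-0.1, 0.1, 0.6]
opening: 0.288
grasp_force: 0.3
```

Call:
{"op": "play_rows", "data": {"moves": [[[-4,0,-2,0,0,0],[-4,0,-1,0,0,0],[-4,0,-1,0,0,0],[-4,0,-1,0,0,0],[-4,0,-1,0,0,0]]]}}

```text
time_s: 16.8
position: [0.4825, 0.2385, 0.0997]
tcp_rot: [[-0.964, 0.266, -0.0], [0.266, 0.964, -0.0], [0.0, -0.0, -1.0]]
force: [0.3, 1.1, 0.2]
opening: 0.285
grasp_force: 0.0
```

Call:
{"op": "play_rows", "data": {"moves": [[[-4,0,0,0,0,0],[-4,0,0,0,0,0],[-4,0,0,0,0,0],[-3,0,0,0,0,0],[0,0,0,0,0,0]]]}}

```text
time_s: 17.3
position: [0.4972, 0.2345, 0.0996]
tcp_rot: [[-0.964, 0.266, 0.001], [0.266, 0.964, 0.0], [-0.0, 0.0, -1.0]]
force: [0.1, -0.6, 0.0]
opening: 0.285
grasp_force: 0.0
```

```bash
python3 mask.py
```

```text
[0.49674749 0.23452344 0.09956422] [-0.96249014 -0.34530168 -0.44555768]
245 ....##..............###.......#####.........####........wwwwwwwwwwwwwwwwwww.....
247 ......###.......###..........##.............#..........wwwwwwwwwwwwwwwwwwwww....
249 ..............##....................##..............w..wwwwwwwwwwwwwwwwwwww.....
251 ...........####..............##...####..............wwwwwwwwwwwwwwwwwwwwwww.....
253 ............####...........###########..w...........wwwwwwwwwwwwwwwwwwwwwww.....
255 ..........##.###.......##############..w.............wwwwwwwwwwwwwwwwwwwwww.....
257 ........##.www........###############..w...............wwwwwwwwwwwwwwwwwwww.....
259 .....##..wwwwww........###..#########..................wwwwwwwwwwwwwwwwwwww.....
261 #######..w.......##...###....########..................wwwwwwwwwwwwwwwwwwww.....
263 ########....wwwww.#######....########.............#....wwwwwwwwwwwwwwwwwww......
265 ########.wwwwwwww.#######....########.........##.......wwwwwwwwwwwwwwwwwww......
267 .###.###wwwwwwwww.#######.www..#######.................wwwwwwwwwwwwwwwwwwww.....
269 ww.
[... 2012 characters left out ...]
....................
317 .......#.##.######..............................................................
319 .........#...##.................................................................
321 ................................................................................
323 ................................................................................
325 ................................................................................
327 ................................................................................
329 ................................................................................
331 ................................................................................
```

Call:
{"op": "play_rows", "data": {"moves": [[[0,0,-30,0,0,0],[15,0,-30,0,0,0],[30,0,-30,0,0,0],[30,0,-10,0,0,0],[10,0,0,0,0,0]]]}}

```text
time_s: 17.85
position: [0.4124, 0.2578, 0.2011]
tcp_rot: [[-0.965, 0.264, 0.001], [0.264, 0.965, 0.001], [-0.001, 0.001, -1.0]]
force: [-0.1, 0.1, -0.9]
opening: 0.284
grasp_force: 0.0
```

```bash
python3 - <<'E'
from h import *
for n in("top","side"):
    p=bot.capture(n);print(n)
    for q in ["rack","sample_box","small_bottle","cone_tube","timer","green_cap_bottle","dish","microrack"]:
        print(q,[(np.round(r["centre"]).tolist(),round(r["confidence"],2),onz(p,r["centre"],0).round(3).tolist()) for r in bot.pinpoint(p,q)[:3]])
    u=proj(p,[.573,.214,.081]).astype(int);v=proj(p,[.547,-.19,.052]).astype(int)
    print("rack cover centre colour",p["image"][u[1]-2:u[1]+3,u[0]-2:u[0]+3].mean((0,1)),"box top",p["image"][v[1],v[0]])
    a=cv2.imread(f"pics/{n}0.png")
    d=(cv2.absdiff(cv2.GaussianBlur(a,(3,3),0),cv2.GaussianBlur(p["image"],(3,3),0)).max(2)>40).astype(np.uint8)
    _,_,st,_=cv2.connectedComponentsWithStats(d);print("changed",[s.tolist() for s in st[1:] if s[4]>12])
E
```

```text
top
rack [([234.0, 229.0], 0.84, [0.584, 0.219, 0.0]), ([286.0, 236.0], 0.76, [0.562, 0.083, 0.0]), ([250.0, 303.0], 0.65, [0.388, 0.177, 0.0])]
sample_box [([389.0, 237.0], 0.57, [0.553, -0.191, 0.0])]
small_bottle [([322.0, 281.0], 0.59, [0.44, -0.008, 0.0])]
cone_tube []
timer [([144.0, 295.0], 0.51, [0.416, 0.45, 0.0])]
green_cap_bottle [([140.0, 232.0], 0.76, [0.582, 0.464, 0.0])]
dish [([480.0, 281.0], 0.65, [0.43, -0.424, 0.0]), ([143.0, 233.0], 0.64, [0.58, 0.458, 0.0])]
microrack [([479.0, 215.0], 0.76, [0.606, -0.434, 0.0])]
rack cover centre colour [244.  241.8 239. ] box top [195 159 131]
changed [[199, 202, 53, 86, 2349], [351, 213, 68, 59, 2217], [26, 232, 227, 248, 17267], [146, 277, 76, 60, 1164], [179, 278, 16, 10, 100], [250, 284, 9, 20, 52], [267, 289, 4, 8, 15], [259, 307, 7, 8, 17], [275, 308, 7, 12, 26], [267, 316, 7, 4, 15], [284, 318, 356, 162, 27076], [169, 337, 17, 4, 25], [286, 375, 43, 14, 164], [337, 379, 17, 2, 17], [258, 399, 41, 81, 2564], [355, 414, 33, 66, 1257], [345, 427, 5, 6, 19], [298, 428, 50, 42, 1369], [294, 435, 3, 8, 18], [351, 465, 3, 6, 1
[... 558 characters left out ...]
0.0], 0.2, [0.549, -0.181, 0.0])]
rack cover centre colour [228.   245.24 243.96] box top [194 164 126]
changed [[274, 0, 341, 261, 38968], [465, 0, 17, 30, 131], [495, 0, 20, 4, 45], [569, 0, 8, 17, 67], [581, 0, 5, 6, 23], [496, 8, 18, 48, 158], [559, 14, 9, 7, 46], [485, 47, 7, 43, 72], [596, 151, 7, 5, 17], [270, 178, 97, 83, 3196], [299, 181, 11, 2, 21], [294, 185, 26, 5, 58], [416, 215, 17, 15, 116], [551, 218, 31, 4, 50], [590, 223, 4, 12, 34], [346, 224, 19, 7, 49], [576, 225, 11, 15, 77], [235, 248, 78, 79, 3063], [330, 262, 12, 10, 20], [517, 262, 95, 87, 3933], [275, 275, 10, 11, 51], [491, 274, 10, 10, 85], [454, 277, 36, 33, 818], [434, 321, 117, 71, 2763], [537, 345, 9, 6, 24]]
```

Rack and box lie as planned at (0.58,0.218) and (0.555,-0.19), and the rest is where it was.

```bash
python3 -c "
from rig import bot
print(bot.hand_in())"
```

```text
the job is handed in; nothing more can be done
None
```

The light-blue rack now stands on its feet and the blue box lies flat with its lid up, each beside where it stood; the other things measure in their original places, and the job is handed in at about 18 s.

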